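Proof-load a clamped jaw blank behind its shield

TASK

Proof-load the yellow jaw blank in the C-clamp: first slide the clear shield fully down by its orange handle, next flip the red safety catch fully over, off the black-handled lever, and only then pull that lever all the way towards you against its spring and hold it there. Finish while still holding the lever pulled with the gripper (the spring takes it back if you let go), with the shield still down and the catch still over. Leave the loose parts lying on the table undisturbed.

Things in the scene. Friction and masses are not known exactly. Their poses are not given: they have to be found in the camera images.
- shield_stand: Fixed test stand, steel base plate 180 x 220 x 12 mm (x, y, z), origin at the centre of its underside; its front is -x. Two aluminium uprights (202 mm high, 24 x 16 mm) at x = -65 mm, y = +-100 mm guide the clear shield between them; behind it (+x) a yellow 50 x 80 x 18 mm jaw blank is held in a blue C-clamp up to 155 mm high, beside a small red cylinder.
- sash_handle (a point): Centre of the shield's orange handle: a round bar 16 mm thick and 110 mm long along the stand's y axis, carried on two thin posts (at 48 mm either side) above the shield's top edge. 30 mm free space between the bar's centre and the shield's edge below it. Bar centre is 198 mm above the table with the shield fully down, higher by the value of joint sash.
- sash (a joint): Height of the shield above its fully-down stop, m: 0 is fully down, 0.12 fully up. It is 0.06 to 0.10 at the start and stays where it is left (friction about 6.5 N, its weight 3.4 N).
- valve_block: Fixed grey valve block 120 x 160 x 45 mm (x, y, z), origin at the centre of its underside on the table, its -x side faces the operator. It carries the lever and the catch on its top. The lever works the hydraulic cylinder on the stand.
- lever_pivot (a point): Hinge of the lever, 55 mm above the table, at x = 0, y = -25 mm on the valve block; hinge axis along the block's y.
- lever_grip (a point): Centre of the lever's black cross-grip: a round barrel 28 mm thick and 44 mm long along the block's y, 105 mm from the pivot on top of a steel stem 12 mm thick. At rest the lever leans 0.3 rad away from the operator (towards the block's +x), the grip's centre about 155 mm above the table; fully pulled it leans 0.45 rad towards the operator (-x).
- lever (a joint): Lever angle, rad: 0 at rest (leaning away), grows as the grip is pulled towards the block's -x, stop at 0.75. Springs back to 0 when let go; takes about 2 N at the grip to start, 7 to 8 N to hold fully pulled. While the catch is across it is blocked (within about 0.1).
- catch_pivot (a point): Hinge of the catch, 85 mm above the table, at x = -4 mm, y = +50 mm on the valve block, between two small steel lugs; hinge axis along the block's x.
- catch_tab (a point): Top end of the red catch's thumb tab. The catch is an L: a nose (87 mm long, 12 wide, 10 high) lies level from the pivot to the block's -y, across the operator's side of the lever stem; the tab (22 mm along x, 8 mm along y) stands straight up, its end 80 mm from the pivot. Pushing the tab outwards (to the block's +y, then down) turns the nose up, clear of the lever.
- catch (a joint): Catch angle, rad: 0 nose level, across the lever (locked); 1.5 fully over, tab lying nearly level and pointing to the block's +y, nose upright. It starts at 0 to 0.12. It stays where it is left (friction 0.05 N m, about 0.8 N at the tab's end).
- socket: Loose steel socket, ring of diameter 28 mm, 35 mm high, origin under its centre; leave alone.
- washer: Loose black thrust washer, diameter 50 mm, 8 mm thick, origin under its centre; leave alone.
- dowel_block: Loose metal block 50 x 35 x 25 mm with two 20 mm high dowels on top, origin under its centre; leave alone.
- valve_spool: Loose green valve spool standing upright, diameter 28 mm, 66 mm high, origin under its centre; leave alone.
Not all that is in view belongs to the job. Leave any green look-alike of the valve_block alone.

How it is judged (in metres and radians):
On the way, in this order (a step that is already met when the one before it is completed fails the run):
1. the shield is slid fully down (within 8 mm of its stop) (value of joint sash below 0.008 m), for 0.2 s.
2. the catch is flipped over (past 1.2 rad) (value of joint catch above 1.2 rad), for 0.2 s.
3. the lever is pulled fully (past 0.65 rad) and held for a second (value of joint lever above 0.65 rad and contact force between the fingers and lever above 2 N), for 1 s.
At the end, for the whole second after the job is handed in: The program ends with the gripper fingers still holding the lever (contact over 2 N) past 0.65 of its 0.75 rad, the shield within 8 mm of its lower stop, the catch flipped past 1.2 rad, and every loose part within 20 mm of where it began (all of step 3 and value of joint sash below 0.008 m and value of joint catch above 1.2 rad and distance of each of socket, washer, dowel_block, valve_spool from where it was at the start of the episode below 0.02 m); the arm keeps its last pose, push and grip.
It fails at once if the lever is pulled (past 0.3 rad) while the shield is not down or the catch not over (value of joint lever above 0.3 rad and (value of joint sash above 0.012 m or value of joint catch below 1 rad)).
It fails at once if a loose part is shifted by over 20 mm (distance of any of socket, washer, dowel_block, valve_spool from where it was at the start of the episode above 0.02 m).
It also fails if it takes over 64 s, if anything falls off the work surface, if the arm or the gripper's body presses on something with over 40 N, if the wrist force passes 120 N, or if a joint passes its speed limit or range.

ROBOT

A 6-joint arm with a two-finger parallel gripper is mounted at the origin on the work surface. World frame = base frame: x ahead of the robot, y to its left, z up, the work surface at z = 0. Lengths are in mm, angles in rad, forces in N, time in s.
With the tool pointing down it reaches from about 350 to 800 mm from the base axis. Payload 7.3 kg.
Tool frame: the origin (TCP) lies at the very end of the fingers, on their centre line; the grasp point (between the pads) lies manip.pinch_z behind it (manip.pinch_z is the distance from the TCP to the grasp point, in mm); z points along the fingers, y is the direction in which the jaws open and shut (so a half turn about z gives the same grasp; the last joint's range is limited). The gripper opens to 85 mm and grips with 20 to 120 N. Pads are 22 mm wide; open, the fingers measure 114 mm over their backs; the gripper's body (76 mm by 85 mm) begins 54 mm behind the grasp point. The pads swing forward as they close: fully open they stand 13 mm farther back than shut.
Start: joints at [-1.402, 0.342, 1.524, -0, 1.275, -0.146], TCP at [162.576, -499.213, 231.322] pointing down, gripper open.
Joint ranges: [-2.53, 2.53], [-0.77, 2.02], [0.04, 2.7], [-1, 4.14], [0.28, 2.66], [-3.11, 3.11]. Speed limits (rad/s): [2.57, 2.57, 3.14, 3.14, 3.14, 3.14].

INTERFACE

Orientations are given as a 3x3 rotation matrix whose columns are the frame's x, y, z axes.
In Python, from workcell import monitor, imaging, order, manip gives the robot as it stands.
- The arm moves only by the tool carry_out, never from a script. Its arguments are lists of equal length, an entry for each row: "jaw": the opening, from -1 (shut) to 1 (fully open); "offset": the shift along the world's x, y, z in m, a list of three; "yaw": the turn about the world's z in degrees. In form: {"jaw": [jaw, ...], "offset": [[dx, dy, dz], ...], "yaw": [yaw, ...]}. A call has 1 to 12 rows; each row is the pose to reach, as a shift and turn from the pose commanded when the call began; what a row does not reach only later rows make up. A row lasts 1/12 s, in which the tool goes at most 41.7 mm and 7.16 degrees, less where a joint would pass 70% of its speed; a pose out of reach is approached as far as the arm can. A call with a gripper value outside its range is refused whole. The fingers move at their own pace and stop on an object; "force" is the grip in N (left out, the last holds). Time passes only in rows, so rows that repeat a pose let the fingers close. It gives the time, the measured TCP pose, the force and the opening at its end, in the units of the state.
- monitor.read_state(): the state, without advancing time (a new reading comes with each control period).
- imaging.snapshot(name): name is "side" or "top" or "wrist"; returns a dict with "img" (400x640x3 uint8, red, green, blue), "vfov" (degrees; the focal length in pixels is half the picture's height over the tangent of half this angle, whatever the lens; pixels are square), "cx", "cy" (the principal point, pixels), "extrinsics" (4x4, takes a point from camera to world coordinates); the wrist camera has in their place "hand_eye" (4x4, takes a point from camera to tool coordinates, whose origin is the TCP and whose axes are the flange's). Camera axes: x right, y down, z forward; pixel columns grow to the right and rows downward; lengths in mm; the calibration is good to about 2 mm. A picture is of the moment at which its call begins: read the wrist's pose just before it. There is no depth.
- order.sign_off(): hands the job in, once; it reports no verdict.
The state is a dict: "clock": time; "qpos": joint angles; "qvel": joint speeds; "effort": joint torques, N m; "ee_pos": TCP position; "ee_rot": TCP orientation; "force": force on the tool from outside, world axes, zero at the start; "torque": the same for the moment, N m; "grip_width": finger opening in mm.
Only numpy, scipy, OpenCV 4.12 (cv2) and the standard library are available. Lean on these libraries where they do the work, as an engineer would, in place of code of your own. Each camera call takes 0.05 s, during which the arm holds its last target. There are 200 camera calls.

## Working session

There is one attempt and no reset: what is moved stays moved. The work goes in short steps, Python scripts to look and compute and a tool call to move; the robot and the scene stay as the last step left them, time stands still between calls to the robot, and variables do not carry over. Pictures are saved under pics/ and viewed, about 8 in all and at most 12, crops included, and the job is handed in when it is done.

Besides the shell and the picture viewer there is one more tool, called after ">>>" by a JSON object that holds its "fn" and its "kwargs", one argument or row to a line. carry_out: Moves the arm, as the interface text tells. Its arguments: {"type":"object","properties":{"jaw":{"type":"array"},"offset":{"type":"array"},"yaw":{"type":"array"},"force":{"type":"number"}},"required":["jaw","offset","yaw"]}

```bash
ls; mkdir -p pics; cat > h.py <<'E'
import numpy as np, cv2
from workcell import monitor, imaging, order, manip
def snap(n,f):
    s=imaging.snapshot(n); cv2.imwrite(f'pics/{f}.png',s['img'][:,:,::-1]); np.save(f'pics/{f}.npy',s,allow_pickle=True); return s
def cam(s,st=None):
    if 'extrinsics' in s: return np.array(s['extrinsics'])
    T=np.eye(4);T[:3,:3]=st['ee_rot'];T[:3,3]=st['ee_pos'];return T@np.array(s['hand_eye'])
def ray(s,u,v,T=None):
    T=cam(s) if T is None else T
    f=200/np.tan(np.radians(s['vfov']/2))
    d=T[:3,:3]@np.array([(u-s['cx'])/f,(v-s['cy'])/f,1]);return T[:3,3],d/np.linalg.norm(d)
def onz(s,u,v,z,T=None):
    o,d=ray(s,u,v,T);return o+d*(z-o[2])/d[2]
def proj(s,p,T=None):
    T=cam(s) if T is None else T
    f=200/np.tan(np.radians(s['vfov']/2))
    q=T[:3,:3].T@(np.asarray(p,float)-T[:3,3]);return np.round([s['cx']+f*q[0]/q[2],s['cy']+f*q[1]/q[2]],1)
def tri(r1,r2):
    A=np.zeros((3,3));b=np.zeros(3)
    for o,d in(r1,r2):
        P=np.eye(3)-np.outer(d,d);A+=P;b+=P@o
    p=np.linalg.solve(A,b);return p,[np.linalg.norm((np.eye(3)-np.outer(d,d))@(p-o)) for o,d in(r1,r2)]
E
python3 - <<'E'
from h import *
st=monitor.read_state();print({k:np.round(v,3).tolist() for k,v in st.items()},manip.pinch_z)
for n in('side','top'):
    s=snap(n,n+'0');print(n,s['vfov'],s['cx'],s['cy'],np.round(cam(s),2).tolist())
a=cv2.imread('pics/side0.png');b=cv2.imread('pics/top0.png')
E
```

```text
pics
{'clock': 0.0, 'qpos': [-1.402, 0.343, 1.525, -0.0, 1.275, -0.146], 'qvel': [0.002, 0.002, -0.001, -0.001, 0.0, -0.001], 'effort': [-0.0, -43.368, -24.6, -0.0, 0.008, 0.0], 'ee_pos': [162.494, -498.797, 230.634], 'ee_rot': [[0.951, 0.31, -0.0], [0.31, -0.951, 0.001], [0.0, -0.002, -1.0]], 'force': [-0.022, 0.158, -0.451], 'torque': [0.011, 0.007, -0.055], 'grip_width': 85.033} 18.700000000000003
side 53.08912827542268 316.0600856496024 198.5462935523762 [[-0.97, -0.18, 0.18, 381.42], [-0.26, 0.73, -0.64, 532.79], [-0.02, -0.66, -0.75, 868.15], [0.0, 0.0, 0.0, 1.0]]
top 44.84213838983105 322.92185238314954 208.51399818276388 [[-0.01, -0.98, 0.18, 273.6], [-1.0, 0.01, 0.0, -103.72], [-0.0, -0.18, -0.98, 1509.25], [0.0, 0.0, 0.0, 1.0]]
```

View pics/side0.png

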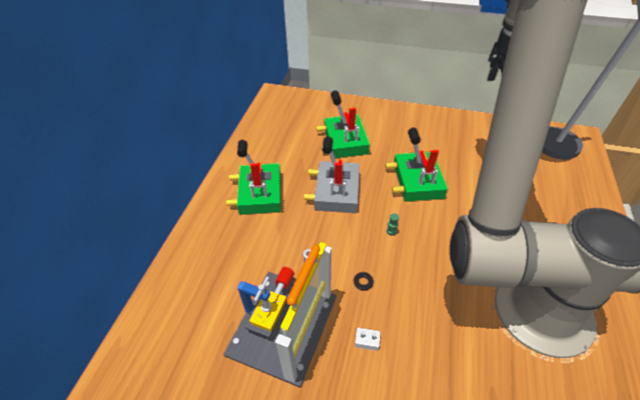

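View pics/top0.png

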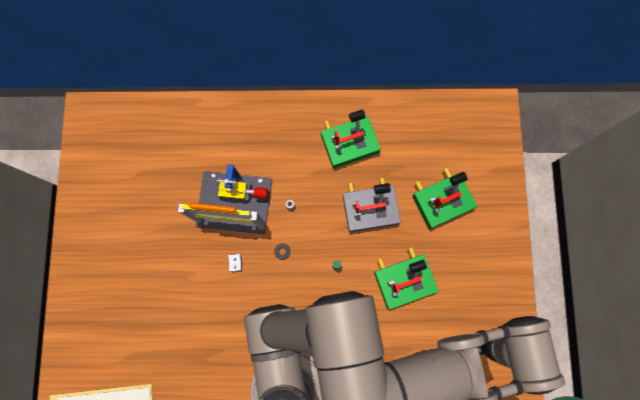

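The side view shows the stand with its orange handle at about (305,275). The grey valve block is at (337,186), with green look-alikes at (258,188), (346,135) and (420,175). In the top view the stand is at (237,203) and the grey block at (372,208), with green ones at (350,140), (445,198) and (407,282). Only the (372,208) block is grey, so that is the one meant.

```bash
python3 - <<'E'
from h import *
S={n:np.load(f'pics/{n}0.npy',allow_pickle=True).item() for n in('side','top')}
def comps(n,lo,hi,box,mn=15):
    x0,y0,x1,y1=box;hsv=cv2.cvtColor(S[n]['img'],cv2.COLOR_RGB2HSV)
    m=cv2.inRange(hsv,lo,hi);k=np.zeros_like(m);k[y0:y1,x0:x1]=m[y0:y1,x0:x1];out=[]
    for c in cv2.findContours(k,cv2.RETR_EXTERNAL,cv2.CHAIN_APPROX_NONE)[0]:
        if cv2.contourArea(c)>=mn:
            r=cv2.minAreaRect(c);out.append((cv2.contourArea(c),np.round(cv2.boxPoints(r),1).tolist(),np.round(r[0],1)))
    return out
print('orange');print(comps('top',(8,200,150),(20,255,255),(170,190,270,230)));print(comps('side',(8,200,150),(20,255,255),(270,230,340,320)))
print('grey');print(comps('top',(0,0,90),(180,50,190),(335,170,405,240)));print(comps('side',(0,0,90),(180,50,190),(305,150,370,220)))
print('red');print(comps('top',(0,180,100),(6,255,255),(335,170,405,240)));print(comps('side',(0,180,100),(6,255,255),(315,150,360,200)))
print('black');print(comps('top',(0,0,0),(180,255,45),(335,170,405,240)));print(comps('side',(0,0,0),(180,255,45),(315,130,360,200)))
t=S['top']['img'][160:245,170:410];s=S['side']['img'][125:385,220:380]
a=cv2.resize(t,None,fx=3.3,fy=3.3,interpolation=2);b=cv2.resize(s,None,fx=1.15,fy=1.15)
b=cv2.resize(S['side']['img'][120:220,300:375],None,fx=3,fy=3,interpolation=2)
c=cv2.resize(S['side']['img'][230:385,215:350],None,fx=1.93,fy=1.93,interpolation=2)
im=np.zeros((590,800,3),np.uint8);im[:a.shape[0],:a.shape[1]]=a;y=285
im[y:y+b.shape[0],:b.shape[1]]=b;im[y:y+c.shape[0],300:300+c.shape[1]]=c
cv2.imwrite('pics/crop1.png',im[:,:,::-1])
E
```

```text
orange
[(211.5, [[186.60000610351562, 207.3000030517578], [187.3000030517578, 201.39999389648438], [235.5, 207.3000030517578], [234.6999969482422, 213.1999969482422]], array([211. , 207.3]))]
[(504.5, [[285.0, 302.1000061035156], [313.1000061035156, 242.60000610351562], [321.70001220703125, 246.6999969482422], [293.6000061035156, 306.20001220703125]], array([303.3, 274.4]))]
grey
[(1339.0, [[342.5, 193.10000610351562], [393.3999938964844, 184.60000610351562], [399.70001220703125, 222.1999969482422], [348.79998779296875, 230.6999969482422]], array([371.1, 207.6]))]
[(1704.5, [[313.20001220703125, 209.1999969482422], [318.0, 150.8000030517578], [361.1000061035156, 154.39999389648438], [356.29998779296875, 212.8000030517578]], array([337.1, 181.8]))]
red
[(53.0, [[355.79998779296875, 204.0], [384.0, 202.89999389648438], [384.20001220703125, 209.10000610351562], [356.1000061035156, 210.1999969482422]], array([370. , 206.5]))]
[(117.5, [[335.0, 182.0], [335.0, 160.0], [341.0, 160.0], [341.0, 182.0]], array([338., 171.]))]
black
[(57.5, [[374.1000061035156, 185.8000030517578], [388.1000061035156, 183.5], [389.5, 191.8000030517578], [375.5, 194.10000610351562]], array([381.8, 188.8]))]
[(83.5, [[322.70001220703125, 151.89999389648438], [324.29998779296875, 137.39999389648438], [331.3999938964844, 138.1999969482422], [329.79998779296875, 152.60000610351562]], array([327.1, 145. ]))]
```

View pics/crop1.png

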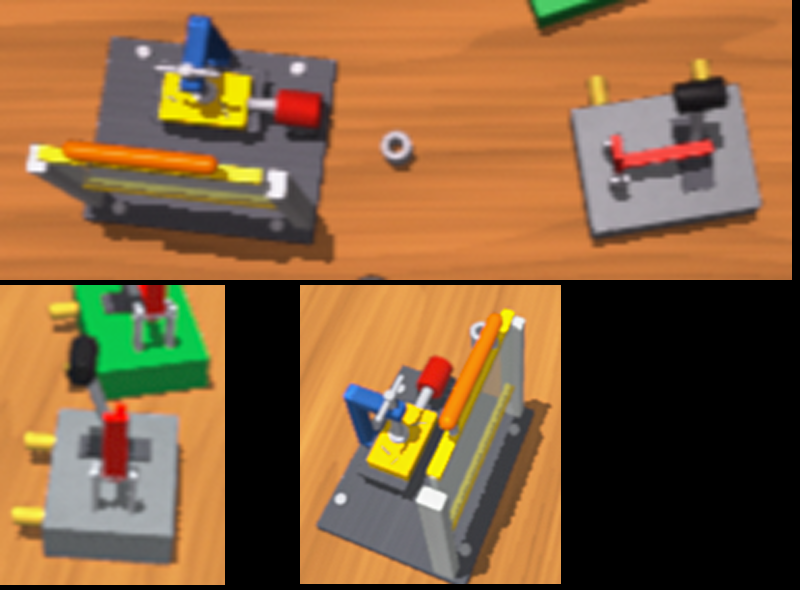

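The crop confirms it: the grey block has brass pipes at its back, the red catch pivots on its left (+y) and the black grip is at top right. The orange handle is on the stand.

```bash
python3 - <<'E'
from h import *
t,s=[np.load(f'pics/{n}0.npy',allow_pickle=True).item() for n in('top','side')]
h,e=tri(ray(t,211,207.3),ray(s,303.3,274.4));print('handle',h.round(1),np.round(e,1))
for n,a,b in(('ends',(187,204.3),(235.1,210.2)),):
    A,B=onz(t,*a,h[2]),onz(t,*b,h[2]);print(A.round(),B.round(),'dir',np.degrees(np.arctan2(*(A-B)[[0,1]])),np.linalg.norm(A-B))
# rear corners of base from crop (3.3x): base top z=12
for p in((110,38),(335,62),(315,243)):print('base',onz(t,170+p[0]/3.3,160+p[1]/3.3,12).round())
g,e=tri(ray(t,381.8,188.8),ray(s,327.1,145));print('grip',g.round(1),np.round(e,1))
for p in((571,112),(740,86),(760,207),(595,237)):print('blk',onz(t,170+p[0]/3.3,160+p[1]/3.3,45).round())
print('tabtop',tri(ray(t,170+614/3.3,160+138/3.3),ray(s,300+122/3,120+(405-285)/3)))
for n,p,z in(('socket',(397,147),35),('spool',(0,0),0)):pass
print('socket',onz(t,170+397/3.3,160+147/3.3,35).round(),'washer',onz(t,282,251,8).round(),'spool',onz(t,337,265,66).round(),'dowel',onz(t,235,262,25).round())
E
```

```text
handle [506.1 192.  263.8] [1. 1.]
[514. 255. 264.] [497. 129. 264.] dir 7.549370439325266 127.51205125296102
base [668. 280.  12.]
base [642.  62.  12.]
base [467.  79.  12.]
grip [ 576.4 -269.1  155.5] [1.4 1.4]
blk [ 584. -163.   45.]
blk [ 608. -321.   45.]
blk [ 493. -336.   45.]
blk [ 466. -183.   45.]
tabtop (array([ 528.2536346 , -193.04149666,  181.90290605]), [np.float64(4.152813802325775), np.float64(4.152813802326022)])
socket [554.   1.  35.] washer [413.  28.   8.] spool [ 365. -141.   66.] dowel [379. 170.  25.]
```

>>> {"fn": "carry_out", "kwargs": {
  "jaw": [-1,-1,-1,-1,-1,-1,-1,-1,-1,-1,-1,-1],
  "offset": [
    [0,0,0.04],
    [0.02,0.03,0.08],
    [0.05,0.06,0.11],
    [0.08,0.09,0.12],
    [0.11,0.12,0.12],
    [0.14,0.15,0.12],
    [0.17,0.18,0.12],
    [0.2,0.21,0.12],
    [0.23,0.24,0.12],
    [0.26,0.27,0.12],
    [0.28,0.3,0.12],
    [0.3,0.32,0.12]
  ],
  "yaw": [5,10,15,21,27,33,39,45,51,57,62,65],
  "force": 40
}}

```text
clock: 1.1
ee_pos: [458.8, -182.1, 351.1]
ee_rot: [[0.117, 0.993, -0.0], [0.993, -0.117, 0.0], [0.0, -0.0, -1.0]]
force: [0.3, -0.6, 0.1]
grip_width: 0.2
```

>>> {"fn": "carry_out", "kwargs": {
  "jaw": [-1,-1,-1,-1,-1,-1,-1,-1,-1,-1,-1,-1],
  "offset": [
    [0.003,0.03,0],
    [0.008,0.07,0],
    [0.013,0.11,0],
    [0.018,0.15,0],
    [0.023,0.19,0],
    [0.028,0.23,0],
    [0.033,0.27,0],
    [0.037,0.31,0],
    [0.04,0.34,0],
    [0.043,0.36,0],
    [0.043,0.371,0],
    [0.043,0.371,0]
  ],
  "yaw": [0,0,0,0,0,0,0,0,0,0,0,0]
}}

```text
clock: 2.1
ee_pos: [500.7, 188.5, 350.6]
ee_rot: [[0.118, 0.993, -0.001], [0.993, -0.118, 0.0], [-0.0, -0.001, -1.0]]
force: [1.0, 0.1, -0.9]
grip_width: 0.1
```

```bash
python3 - <<'E'
from h import *
st=monitor.read_state();s=snap('wrist','w1');T=cam(s,st);print(np.round(st['ee_pos'],1),np.round(T,2).tolist())
print('proj handle',proj(s,(506,192,264),T),'tcp',proj(s,st['ee_pos'],T))
m=cv2.inRange(cv2.cvtColor(s['img'],cv2.COLOR_RGB2HSV),(8,200,120),(19,255,255))
for c in cv2.findContours(m,0,1)[0]:
    if cv2.contourArea(c)>200:
        r=cv2.minAreaRect(c);print(cv2.contourArea(c),r,onz(s,*r[0],264,T).round(1))
E
```

```text
[500.7 188.5 350.6] [[0.99, -0.11, -0.04, 510.79], [-0.12, -0.95, -0.3, 264.06], [0.0, 0.3, -0.95, 492.09], [0.0, 0.0, 0.0, 1.0]]
proj handle [322.1 202.1] tcp [314.1 270. ]
```

View pics/w1.png

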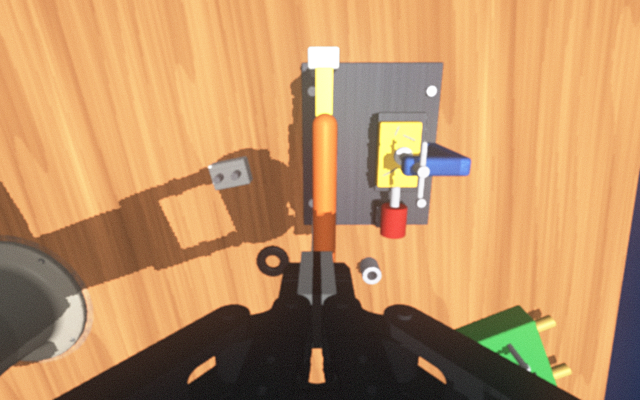

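The wrist view shows the bar running from (324,115) to about (324,250), with the closed fingertips at (314,262) in line with it. The bar's x is about 507, so the shift needed is small. Next I press down on it.

>>> {"fn": "carry_out", "kwargs": {
  "jaw": [-1,-1,-1,-1,-1,-1,-1,-1,-1,-1,-1,-1],
  "offset": [
    [0.001,0.002,-0.03],
    [0.002,0.004,-0.055],
    [0.002,0.005,-0.07],
    [0.002,0.005,-0.08],
    [0.002,0.005,-0.09],
    [0.002,0.005,-0.1],
    [0.002,0.005,-0.11],
    [0.002,0.005,-0.12],
    [0.002,0.005,-0.127],
    [0.002,0.005,-0.134],
    [0.002,0.005,-0.139],
    [0.002,0.005,-0.142]
  ],
  "yaw": [0,0,0,0,0,0,0,0,0,0,0,0]
}}

```text
clock: 3.15
ee_pos: [503.4, 191.8, 208.8]
ee_rot: [[0.121, 0.993, 0.001], [0.993, -0.121, 0.0], [0.0, 0.001, -1.0]]
force: [1.1, -3.2, 3.8]
grip_width: 0.4
```

>>> {"fn": "carry_out", "kwargs": {
  "jaw": [-1,-1,-1,-1,-1],
  "offset": [
    [0,0,-0.002],
    [0,0,-0.004],
    [0,0,-0.005],
    [0,0,-0.006],
    [0,0,-0.006]
  ],
  "yaw": [0,0,0,0,0]
}}

```text
clock: 3.57
ee_pos: [503.6, 191.9, 205.7]
ee_rot: [[0.121, 0.993, 0.003], [0.993, -0.121, 0.0], [0.001, 0.003, -1.0]]
force: [-3.1, -4.3, 16.1]
grip_width: -0.3
```

```bash
python3 - <<'E'
from h import *
s=snap('side','s2');t=snap('top','t2')
a=cv2.resize(s['img'][225:385,215:375],(560,560));cv2.imwrite('pics/s2c.png',a[:,:,::-1])
E
```

```text
(no output)
```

View pics/s2c.png

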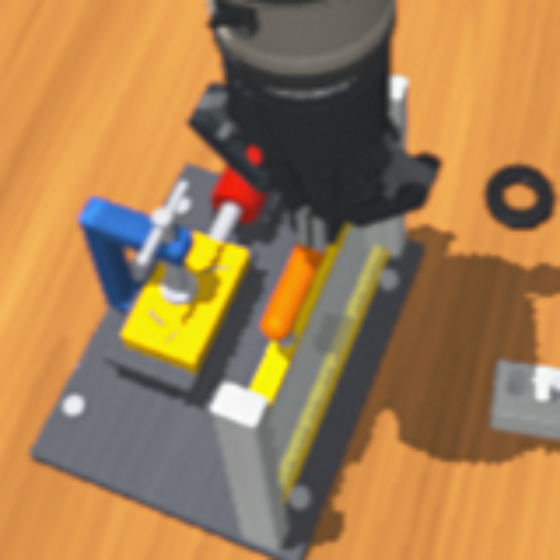

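The side crop shows the shield bar between the uprights at its low position, and contact at z 205.7 with 16 N matches the stop (206). Lifting off and going to the catch.

>>> {"fn": "carry_out", "kwargs": {
  "jaw": [-1,-1,-1,-1,-1,-1,-1,-1,-1,-1,-1,-1],
  "offset": [
    [0,0,0.03],
    [0,0,0.065],
    [0,-0.02,0.095],
    [0.002,-0.06,0.1],
    [0.005,-0.1,0.1],
    [0.008,-0.14,0.1],
    [0.011,-0.18,0.1],
    [0.014,-0.22,0.1],
    [0.017,-0.26,0.1],
    [0.02,-0.3,0.1],
    [0.023,-0.335,0.1],
    [0.025,-0.36,0.1]
  ],
  "yaw": [0,0,0,2,4,6,8,10,12,14,16,16]
}}

```text
clock: 4.67
ee_pos: [527.8, -170.7, 302.6]
ee_rot: [[-0.157, 0.988, -0.001], [0.988, 0.157, 0.001], [0.001, -0.0, -1.0]]
force: [-1.2, 0.5, -0.6]
grip_width: -0.0
```

>>> {"fn": "carry_out", "kwargs": {
  "jaw": [-1,-1,-1,-1,-1],
  "offset": [
    [0.001,-0.025,0],
    [0.003,-0.05,0],
    [0.003,-0.055,0],
    [0.003,-0.055,0],
    [0.003,-0.055,0]
  ],
  "yaw": [0,0,0,0,0]
}}

```text
clock: 5.08
ee_pos: [531.0, -222.3, 302.8]
ee_rot: [[-0.157, 0.988, -0.001], [0.988, 0.157, 0.002], [0.002, -0.0, -1.0]]
force: [0.3, -0.9, 0.1]
grip_width: -0.1
```

```bash
python3 - <<'E'
from h import *
st=monitor.read_state();s=snap('wrist','w2');T=cam(s,st);t=snap('top','t3');print(np.round(st['ee_pos'],1),np.round(st['force'],1))
R=np.array([[.987,-.162],[.162,.987]])
for n,p in dict(tab0=(-4,50,165),grip=(31,-25,155),pivot=(-4,50,85),c1=(-60,80,45),c2=(60,80,45)).items():
    q=R@p[:2]+[540,-250];print(n,q.round(),proj(s,(*q,p[2]),T))
E
```

```text
[ 531.  -222.3  302.8] [ 0.3 -0.9  0.1]
tab0 [ 528. -201.] [315.5 161.9]
grip [ 575. -270.] [355.8 243.4]
pivot [ 528. -201.] [315.6 146.6]
c1 [ 468. -181.] [264.1 113.8]
c2 [ 586. -161.] [374.2 113.1]
```

View pics/w2.png

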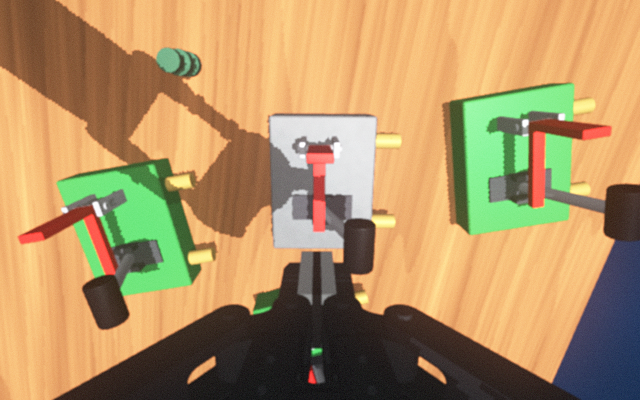

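The wrist view shows the grey block's front corners at (271,115) and (375,117), the tab top at (320,157) and the grip at (359,246). That puts the block centre at about (543,-252). I descend beside the tab and sweep it over.

>>> {"fn": "carry_out", "kwargs": {
  "jaw": [-1,-1,-1,-1,-1,-1,-1],
  "offset": [
    [0.003,-0.002,-0.03],
    [0.004,-0.004,-0.07],
    [0.004,-0.004,-0.11],
    [0.004,-0.004,-0.14],
    [0.004,-0.004,-0.152],
    [0.004,-0.004,-0.152],
    [0.004,-0.004,-0.152]
  ],
  "yaw": [0,0,0,0,0,0,0]
}}

```text
clock: 5.77
ee_pos: [535.3, -226.1, 151.5]
ee_rot: [[-0.158, 0.987, -0.0], [0.987, 0.158, 0.0], [0.001, -0.0, -1.0]]
force: [0.2, 0.6, 0.5]
grip_width: 0.0
```

>>> {"fn": "carry_out", "kwargs": {
  "jaw": [-1,-1,-1,-1,-1,-1,-1,-1,-1,-1,-1,-1],
  "offset": [
    [-0.001,0.008,0],
    [-0.003,0.018,0],
    [-0.0045,0.027,-0.002],
    [-0.006,0.037,-0.005],
    [-0.0075,0.045,-0.0095],
    [-0.009,0.053,-0.015],
    [-0.01,0.06,-0.022],
    [-0.011,0.066,-0.03],
    [-0.012,0.071,-0.0385],
    [-0.012,0.0745,-0.0475],
    [-0.0125,0.0765,-0.0575],
    [-0.013,0.078,-0.061]
  ],
  "yaw": [0,0,0,0,0,0,0,0,0,0,0,0]
}}

```text
clock: 6.77
ee_pos: [522.9, -149.8, 91.0]
ee_rot: [[-0.157, 0.988, 0.002], [0.988, 0.157, -0.002], [-0.002, 0.002, -1.0]]
force: [-8.5, -2.4, 37.5]
grip_width: -0.0
```

>>> {"fn": "carry_out", "kwargs": {
  "jaw": [-1,-1,-1,-1],
  "offset": [
    [0,0,-0.001],
    [0,0,-0.002],
    [0,0,-0.003],
    [0,0,-0.003]
  ],
  "yaw": [0,0,0,0]
}}

```text
clock: 7.1
ee_pos: [522.9, -149.9, 91.0]
ee_rot: [[-0.157, 0.988, 0.004], [0.988, 0.157, -0.002], [-0.003, 0.003, -1.0]]
force: [-9.8, 3.0, 34.8]
grip_width: -0.0
```

```bash
python3 - <<'E'
from h import *
st=monitor.read_state();print(st['ee_pos'],st['force'])
s=snap('side','s4')
cv2.imwrite('pics/s4c.png',cv2.resize(s['img'][110:230,280:410],None,fx=4.5,fy=4.5)[:,:,::-1])
E
```

```text
[ 522.94286128 -149.92272068   91.00516802] [-9.76812036  2.97849366 34.81224512]
```

View pics/s4c.png

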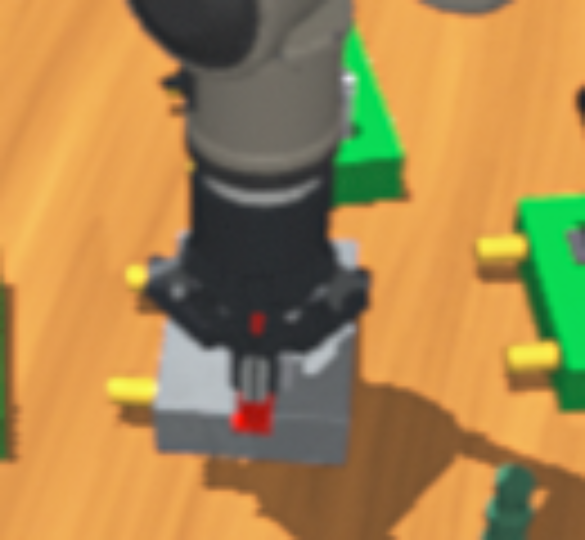

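The side crop shows the tab (250,415) lying flat with the finger on it, pressed against its stop at 35 N. I lift off, open, and go above the lever grip.

>>> {"fn": "carry_out", "kwargs": {
  "jaw": [-1,-1,-1,-1,0,1,1,1,1,1,1,1],
  "offset": [
    [0,0,0.03],
    [0,0.002,0.07],
    [0,0.002,0.11],
    [0,0.002,0.15],
    [0.005,-0.01,0.175],
    [0.02,-0.04,0.175],
    [0.034,-0.075,0.175],
    [0.048,-0.105,0.175],
    [0.055,-0.12,0.175],
    [0.055,-0.122,0.175],
    [0.055,-0.122,0.175],
    [0.055,-0.122,0.175]
  ],
  "yaw": [0,0,0,0,0,0,0,0,0,0,0,0]
}}

```text
clock: 8.15
ee_pos: [576.6, -270.5, 261.4]
ee_rot: [[-0.157, 0.988, -0.001], [0.988, 0.157, 0.001], [0.001, -0.001, -1.0]]
force: [0.1, -0.4, -0.4]
grip_width: 85.7
```

```bash
python3 - <<'E'
from h import *
st=monitor.read_state();print(np.round(st['ee_pos'],1))
s=snap('wrist','w5');T=cam(s,st);print('grip expected',proj(s,(577.6,-271.7,155),T));snap('top','t5');snap('side','s5')
E
```

```text
[ 576.6 -270.5  261.4]
grip expected [316.2 200.8]
```

View pics/w5.png

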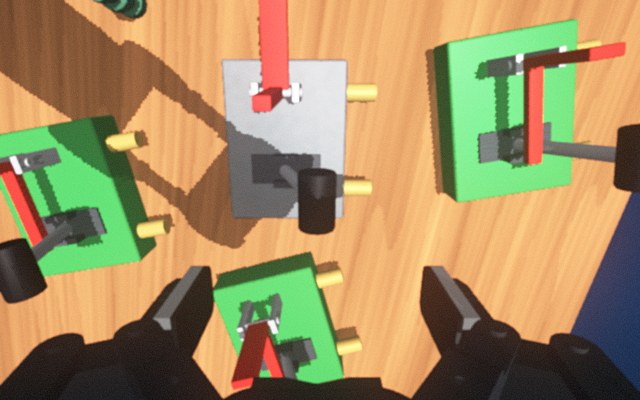

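The wrist view shows the catch fully over, with its tab flat at (275,45) and its nose upright at (266,101). The grip is at (317,202), as predicted, so I descend and grip it.

>>> {"fn": "carry_out", "kwargs": {
  "jaw": [1,1,1,1,1,-1,-1,-1,-1,-1,-1,-1],
  "offset": [
    [0.001,-0.001,-0.04],
    [0.001,-0.001,-0.08],
    [0.001,-0.001,-0.11],
    [0.001,-0.001,-0.125],
    [0.001,-0.001,-0.125],
    [0.001,-0.001,-0.125],
    [0.001,-0.001,-0.125],
    [0.001,-0.001,-0.125],
    [0.001,-0.001,-0.125],
    [0.001,-0.001,-0.125],
    [0.001,-0.001,-0.125],
    [0.001,-0.001,-0.125]
  ],
  "yaw": [0,0,0,0,0,0,0,0,0,0,0,0],
  "force": 25
}}

```text
clock: 9.3
ee_pos: [577.2, -272.7, 139.1]
ee_rot: [[-0.157, 0.988, -0.001], [0.988, 0.157, -0.001], [-0.001, -0.001, -1.0]]
force: [-5.6, 0.5, 7.8]
grip_width: 27.1
```

>>> {"fn": "carry_out", "kwargs": {
  "jaw": [-1,-1,-1,-1,-1,-1,-1,-1,-1,-1,-1,-1],
  "offset": [
    [-0.006,-0.001,0.002],
    [-0.0125,-0.002,0.003],
    [-0.019,-0.003,0.004],
    [-0.0255,-0.004,0.0045],
    [-0.032,-0.005,0.0045],
    [-0.0385,-0.006,0.0045],
    [-0.045,-0.007,0.0035],
    [-0.051,-0.0085,0.0025],
    [-0.058,-0.0095,0.001],
    [-0.0635,-0.0105,-0.001],
    [-0.07,-0.0115,-0.003],
    [-0.0755,-0.0125,-0.006]
  ],
  "yaw": [0,0,0,0,0,0,0,0,0,0,0,0]
}}

```text
clock: 10.3
ee_pos: [505.7, -284.9, 134.1]
ee_rot: [[-0.157, 0.988, 0.01], [0.988, 0.157, -0.002], [-0.004, 0.009, -1.0]]
force: [9.0, 4.2, 5.8]
grip_width: 27.1
```

>>> {"fn": "carry_out", "kwargs": {
  "jaw": [-1,-1,-1,-1,-1,-1,-1,-1,-1,-1,-1,-1],
  "offset": [
    [-0.002,0,0],
    [-0.003,0,0],
    [-0.003,0,0],
    [-0.003,0,0],
    [-0.003,0,0],
    [-0.003,0,0],
    [-0.003,0,0],
    [-0.003,0,0],
    [-0.003,0,0],
    [-0.003,0,0],
    [-0.003,0,0],
    [-0.003,0,0]
  ],
  "yaw": [0,0,0,0,0,0,0,0,0,0,0,0]
}}

```text
clock: 11.3
ee_pos: [503.0, -285.2, 133.3]
ee_rot: [[-0.157, 0.988, 0.009], [0.988, 0.157, -0.003], [-0.004, 0.008, -1.0]]
force: [10.2, 1.9, 0.3]
grip_width: 27.2
```

```bash
python3 - <<'E'
from h import *
st=monitor.read_state();print(np.round(st['ee_pos'],1),np.round(st['force'],1),st['grip_width'])
s=snap('side','s6');t=snap('top','t6');w=snap('wrist','w6')
im=np.hstack([cv2.resize(x,(400,250)) for x in(s['img'],t['img'])])
z=np.hstack([cv2.resize(s['img'][110:230,270:400],(400,340)),cv2.resize(w['img'],(400,340))])
cv2.imwrite('pics/f6.png',np.vstack([im,z])[:,:,::-1])
E
```

```text
[ 503.  -285.2  133.3] [10.2  1.9  0.3] 27.16365452251834
```

View pics/f6.png

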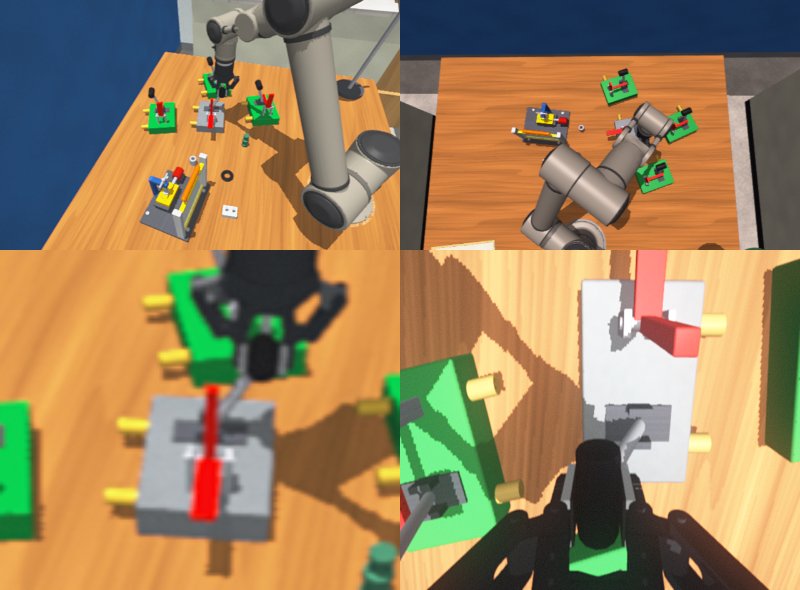

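The lever is gripped, leaning towards the operator, with the catch over and the shield down. TCP travel of about 75 mm of 76.7 puts the lever near 0.73 rad. I pull a little further onto the stop and hold.

>>> {"fn": "carry_out", "kwargs": {
  "jaw": [-1,-1,-1,-1,-1,-1,-1,-1,-1,-1,-1,-1],
  "offset": [
    [-0.002,0,0],
    [-0.004,-0.001,-0.001],
    [-0.005,-0.001,-0.001],
    [-0.005,-0.001,-0.001],
    [-0.005,-0.001,-0.001],
    [-0.005,-0.001,-0.001],
    [-0.005,-0.001,-0.001],
    [-0.005,-0.001,-0.001],
    [-0.005,-0.001,-0.001],
    [-0.005,-0.001,-0.001],
    [-0.005,-0.001,-0.001],
    [-0.005,-0.001,-0.001]
  ],
  "yaw": [0,0,0,0,0,0,0,0,0,0,0,0]
}}

```text
clock: 12.45
ee_pos: [500.6, -285.6, 132.5]
ee_rot: [[-0.157, 0.988, 0.014], [0.988, 0.157, -0.003], [-0.005, 0.014, -1.0]]
force: [20.4, 4.4, -1.7]
grip_width: 26.8
```

>>> {"fn": "carry_out", "kwargs": {
  "jaw": [-1,-1,-1,-1],
  "offset": [
    [0,0,0],
    [0,0,0],
    [0,0,0],
    [0,0,0]
  ],
  "yaw": [0,0,0,0]
}}

```text
clock: 12.78
ee_pos: [500.6, -285.6, 132.5]
ee_rot: [[-0.157, 0.988, 0.014], [0.988, 0.157, -0.003], [-0.005, 0.014, -1.0]]
force: [20.9, 4.2, -1.7]
grip_width: 26.9
```

```bash
python3 - <<'E'
from h import *
s=snap('side','s7');a=np.load('pics/side0.npy',allow_pickle=True).item()['img']
def f(img,lo,hi,b):
    x0,y0,x1,y1=b;m=cv2.inRange(cv2.cvtColor(img,cv2.COLOR_RGB2HSV),lo,hi)[y0:y1,x0:x1];v,u=np.nonzero(m);return len(u),u.mean().round(1)+x0,v.mean().round(1)+y0
for n,lo,hi,b in(('washer',(0,0,0),(180,255,60),(345,265,382,297)),('spool',(40,60,0),(90,255,255),(380,208,405,240)),('dowel',(0,0,120),(180,45,255),(350,322,388,355)),('socket',(0,0,120),(180,60,255),(298,245,314,264))):print(n,f(a,lo,hi,b),f(s['img'],lo,hi,b))
h,lo,hi=(0,),(8,200,120),(20,255,255)
n,u,v=f(s['img'],lo,hi,(265,225,345,330));o,d=ray(s,u,v);print('orange',n,u,v,'expected at down',proj(s,(507,193,198)),'up',proj(s,(507,193,264)))
st=monitor.read_state();print(st['clock'],np.round(st['ee_pos'],1),np.round(st['force'],1))
E
```

```text
washer (153, np.float64(363.2), np.float64(281.1)) (144, np.float64(363.2), np.float64(280.8))
spool (170, np.float64(392.4), np.float64(224.1)) (177, np.float64(392.5), np.float64(223.8))
dowel (446, np.float64(367.4), np.float64(338.7)) (451, np.float64(367.4), np.float64(338.6))
socket (47, np.float64(305.7), np.float64(253.4)) (131, np.float64(308.2), np.float64(255.9))
orange 502 304.9 292.5 expected at down [304.8 293.5] up [303.2 274.9]
12.8333 [ 500.6 -285.6  132.5] [20.5  4.3 -2.2]
```

```bash
python3 -c "
from h import *
print(order.sign_off())"
```

```text
the job is handed in; nothing more can be done
None
```

The job is handed in with the lever held against its stop, the catch over and the shield down. Sign-off reports no verdict, so these are my own last checks, at 12.8 s of the 64 s allowed.

- **Shield:** I pressed it down by its orange handle until it met its stop, at TCP z 205.7 mm with about 16 N. The last image puts the bar about 1 px from where it should be when fully down.
- **Catch:** I swept the tab over until it pressed on its stop with about 35 N. Later pictures show the tab lying flat and the nose upright.
- **Lever:** I gripped it at 25 N, pulled it through its arc and held it for over 2 s. The pull reading rose from 10 N to about 20 N over the last few millimetres, which indicates it is at its stop. The fingers are still closed on the grip, 27 mm apart.
- **Loose parts:** the washer, spool and dowel block moved less than 0.5 px in the side view. The socket reading differed by about 3 px. I put this down to the raised shield hiding part of it in the first picture, since the arm never went near it, but I did not confirm this from another view.

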